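# Tilt the green board one division with the worm crank

## Task

Use the hand crank on the stand that holds the green circuit board to tilt that board from near level up to the red 15-degree line on its scale; the worm needs several clockwise turns, and the board is there when the crank arm arrives at the red mark on its dial for the third time. Then let go of the crank and leave the stand with the blue board alone.

Things in the scene. Friction and masses are not known exactly. Their poses are not given: they have to be found in the camera images.
- green_tilt (a joint): Tilt of the green circuit board, rad; 0 level, grows as its crank turns clockwise seen from above: 5 deg (0.0873 rad) per full turn (72:1, no backlash). Starts at 0.2 to 4.2 deg, within the crank's first turn; 2.1 to 3 turns bring it to 15 deg (0.262 rad), where the crank arm is over the dial's red mark for the 3rd time. Stays where left; cannot be moved by pushing the board. Travel 0 to 30 deg.
- green_grip (a point): Centre of the crank grip on the green board's stand: black upright cylinder, 20 mm diameter, 50 mm tall, orange spot on top; its top is 20 mm above this point, the steel crank arm 30 mm below. It spins freely, so it can be led round without turning the gripper, and slides 14 mm in and out along the arm on a weak spring (1 N) about a rest radius of 40 mm; chords up to 90 deg are fine. Takes 3 N.
- green_axis (a point): Point on the green stand's upright crank axis, level with green_grip: centre of the grip's circle. 47 mm below is a fixed white dial, 144 mm diameter, with a red mark on the rim on the side away from the board. The board (116 x 130 mm) begins 72 mm from the axis, always 25 mm or more below this point; beyond it, 0.23 m from the axis, a scale plate rises to 17 mm below this point.
- blue_grip (a point): The same point of the same kind of grip on an identical stand that holds a blue circuit board: a bystander, not to be turned. It stands some 0.2 to 0.6 m from the green one; either may be on the left.

How it is judged (in metres and radians):
At the end, for the whole second after the job is handed in: The green board is at rest at 15 degrees, give or take 1 degree (the crank arm within 72 degrees of the red mark on its third arrival), and the blue stand's crank grip is within 20 mm of where it was (value of joint green_tilt between 0.2443 and 0.2793 rad and velocity of joint green_tilt between -0.01 and 0.01 rad/s and distance of blue_grip from where it was at the start of the episode below 0.02 m); the robot touches nothing.
It fails at once if the blue stand's crank is turned: its grip moves more than 20 mm (distance of blue_grip from where it was at the start of the episode above 0.02 m).
It also fails if it takes over 58 s, if anything falls off the work surface, if the arm or the gripper's body presses on something with over 40 N, if the wrist force passes 120 N, or if a joint passes its speed limit or range.

## Robot

A 6-joint arm with a two-finger parallel gripper is mounted at the origin on the work surface. World frame = base frame: x ahead of the robot, y to its left, z up, the work surface at z = 0. Lengths are in m, angles in degrees, forces in N, time in s.
With the tool pointing down it reaches from about 0.25 to 0.725 m from the base axis. Payload 9.7 kg.
Tool frame: the origin (TCP) lies at the centre of the arm's flange, where the gripper is bolted on; the fingertips stand 173 mm ahead of it and the grasp point (between the pads) lies bot.grip_depth ahead of it (bot.grip_depth is the distance from the TCP to the grasp point, in m); z points along the fingers, y is the direction in which the jaws open and shut (so a half turn about z gives the same grasp; the last joint's range is limited). The gripper opens to 85 mm and grips with 20 to 120 N. Pads are 22 mm wide; open, the fingers measure 114 mm over their backs; the gripper's body (76 mm by 85 mm) begins 54 mm behind the grasp point. The pads swing forward as they close: fully open they stand 13 mm farther back than shut.
Start: joints at [68.182, 4.979, 10.078, 95.1, 0, 90], TCP at [0.204, 0.511, 0.405] pointing down, gripper open.
Joint ranges: [-179.16, 179.16], [-48.56, 103.87], [-65.8, 70.77], [-126.05, 130.52], [-82.76, 87.17], [-180, 180]. Speed limits (degrees/s): [127.2, 127.2, 147.25, 180, 180, 180].

## Interface

Orientations are given as [roll, pitch, yaw] about the fixed x, y, z axes, in that order (R = Rz(yaw) Ry(pitch) Rx(roll)).
In Python, from workcell import status, viewer, bot gives the robot as it stands. The module is installed in compiled form; this text tells all that it offers.
- The arm moves only by the tool move_arm, never from a script. Its argument "commands" is a list of rows, each an object with "claw": the gripper's target within -1 to 1 (fully open at 1, half-way at 0, shut at -1); "travel": the shift along the tool's x, y, z in cm, a list of three; "turn": the turn about the tool's z in degrees. A call has 1 to 5 rows; each row shifts and turns the commanded pose from where the row before left it, along the tool's axes as they then stand; what a row does not reach is not made up. A row lasts 1/12 s, in which the tool goes at most 41.7 mm and 7.16 degrees, less where a joint would pass 70% of its speed; a pose out of reach is approached as far as the arm can. A call is refused whole if a number of a shift passes 4.17 or a number of a turn 7.16, either way. A call with a gripper value outside its range is refused whole. The fingers move at their own pace and stop on an object; "squeeze" is the grip in N (left out, the last holds). Time passes only in rows, so rows that do not move let the fingers close. It gives the time, the measured TCP pose, the force and the opening at its end, in the units of the state.
- status.get_obs(): the state, without advancing time (a new reading comes with each control period).
- viewer.camera(name): name is "scene" or "side" or "wrist"; returns the picture (400x640x3 uint8, blue, green, red); there is no depth.
- viewer.camera_params(name): a dict with "camera_matrix" (3x3 intrinsics, pixels), "xyz" and "rotation" of the camera in the world. Camera axes: x right, y up, looking along -z (the intrinsics and any distortion apply to the point x, -y, -z); pixel columns grow to the right and rows downward; lengths in m; the calibration is good to about 2 mm. A picture is of the moment at which its call begins: read the wrist's pose just before it. camera_params takes no time and is no camera call; for the wrist camera it gives the pose at the moment of the call.
- bot.job_done(): hands the job in, once; it reports no verdict.
The state is a dict: "time": time; "q": joint angles; "qd": joint speeds; "joint_efforts": joint torques, N m; "ee_pos": TCP position; "tcp_rot": TCP orientation; "wrist_force": force on the tool from outside, world axes, zero at the start; "torque": the same for the moment, N m; "opening": finger opening in m.
Only numpy, scipy, OpenCV 4.12 (cv2) and the standard library are available. Lean on these libraries where they do the work, as an engineer would, in place of code of your own. Each camera call takes 0.05 s, during which the arm holds its last target.

## Working session

There is one attempt and no reset: what is moved stays moved. The work goes in short steps, Python scripts to look and compute and a tool call to move; the robot and the scene stay as the last step left them, time stands still between calls to the robot, and variables do not carry over. Pictures are saved under pics/ and viewed, and the job is handed in when it is done.

Besides the shell and the picture viewer there is one more tool, called after "Request:" as a command line: name --argument value ..., lists and objects as JSON in quotes. move_arm: Moves the arm, as the interface text tells. Its arguments: {"type":"object","properties":{"commands":{"type":"array"},"squeeze":{"type":"number"}},"required":["commands"]}

```bash
mkdir -p pics; python3 - <<'E'
from workcell import status, viewer, bot
import cv2
print(bot.grip_depth)
for n in("scene","side","wrist"):
    p=viewer.camera_params(n); print(n,p)
    cv2.imwrite(f"pics/{n}0.png",viewer.camera(n))
print(status.get_obs())
E
```

```text
0.1547
scene {'camera_matrix': array([[493.12463855,   0.        , 320.4631253 ],
       [  0.        , 493.12463855, 192.62199145],
       [  0.        ,   0.        ,   1.        ]]), 'xyz': array([ 1.26378004, -0.22338751,  0.63816052]), 'rotation': array([58.13779988, -1.14353334, 72.97477466])}
side {'camera_matrix': array([[440.40380603,   0.        , 320.23119925],
       [  0.        , 440.40380603, 194.4839467 ],
       [  0.        ,   0.        ,   1.        ]]), 'xyz': array([ 0.48141915, -0.64953809,  0.76256792]), 'rotation': array([47.89019133, -1.00584071, -2.05874134])}
wrist {'camera_matrix': array([[278.74749964,   0.        , 318.69258032],
       [  0.        , 278.74749964, 198.84289364],
       [  0.        ,   0.        ,   1.        ]]), 'xyz': array([0.12773051, 0.54003311, 0.37265477]), 'rotation': array([-18.74098812,   0.09594262,  68.20612984])}
{'time': 0.15, 'q': array([6.81813128e+01, 5.00391750e+00, 1.00448921e+01, 9.50983268e+01,
       2.43130198e-04, 9.00002759e+01]), 'qd': array([ 0.01892098, -0.15085466,  0.02645981, -0.03871821, -0.02792286,
       -0.11251738]), 'joint_efforts': array([ 9.75272851e-04, -5.20762396e+01,  4.65043688e+01,  1.39649256e-02,
        9.33285492e-05,  1.19746636e-05]), 'ee_pos': array([0.20442135, 0.51060806, 0.40414538]), 'tcp_rot': array([-1.79942648e+02, -2.42853941e-04,  1.58181037e+02]), 'wrist_force': array([ 0.84172309,  0.84776615, -0.68402411]), 'torque': array([-0.00154515,  0.01876872,  0.00726006]), 'opening': 0.08549714261889275}
```

View pics/scene0.png

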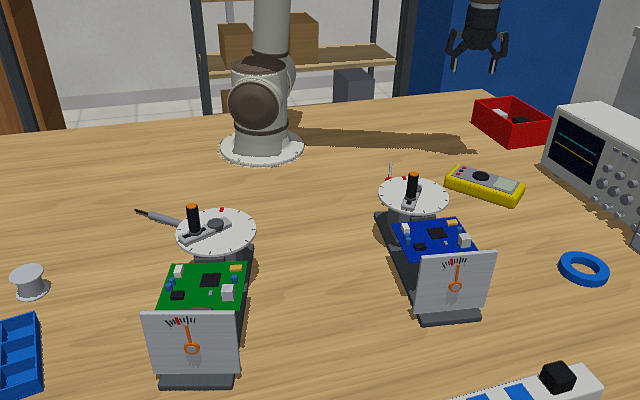

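View pics/side0.png

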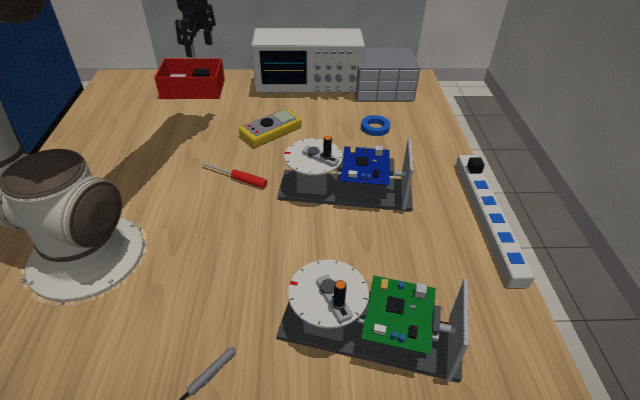

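View pics/wrist0.png

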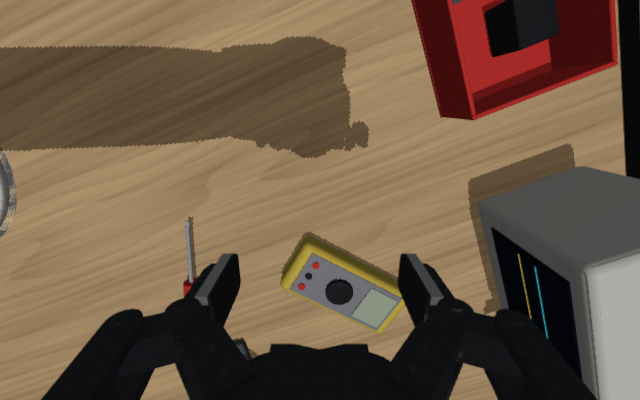

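```bash
cat > h.py <<'E'
import numpy as np, cv2
from scipy.spatial.transform import Rotation as Ro
from workcell import status, viewer, bot
def cam(n):
    p=viewer.camera_params(n); return p["camera_matrix"],np.array(p["xyz"]),Ro.from_euler("xyz",p["rotation"],degrees=True).as_matrix()
def ray(c,uv):
    K,o,R=c; uv=np.atleast_2d(uv).astype(float)
    d=np.c_[(uv[:,0]-K[0,2])/K[0,0],-(uv[:,1]-K[1,2])/K[1,1],-np.ones(len(uv))]
    return o,d@R.T
def plane(c,uv,z):
    o,d=ray(c,uv); return o+d*((z-o[2])/d[:,2])[:,None]
def proj(c,X):
    K,o,R=c; p=(np.atleast_2d(X)-o)@R; return np.c_[K[0,2]+K[0,0]*p[:,0]/-p[:,2],K[1,2]+K[1,1]*p[:,1]/p[:,2]]
def tri(c1,u1,c2,u2):
    A=np.zeros((3,3));b=np.zeros(3);L=[]
    for c,u in((c1,u1),(c2,u2)):
        o,d=ray(c,u); d=d[0]/np.linalg.norm(d); M=np.eye(3)-np.outer(d,d);A+=M;b+=M@o;L.append((o,M))
    X=np.linalg.solve(A,b); return X,[np.linalg.norm(M@(X-o)) for o,M in L]
def blobs(m,lo):
    n,l,s,c=cv2.connectedComponentsWithStats(m.astype(np.uint8)); return [(c[i].round(1),s[i].tolist(),i) for i in range(1,n) if s[i,4]>=lo],l
def orange(im):
    h=cv2.cvtColor(im,cv2.COLOR_BGR2HSV); return cv2.inRange(h,(5,190,140),(18,255,255))
def red(im):
    h=cv2.cvtColor(im,cv2.COLOR_BGR2HSV); return cv2.inRange(h,(0,170,120),(4,255,255))|cv2.inRange(h,(175,170,120),(180,255,255))
E
python3 - <<'E'
from h import *
for n in("scene","side"):
    im=cv2.imread(f"pics/{n}0.png")
    for f in(orange,red): print(n,f.__name__,[(b[0],b[1]) for b in blobs(f(im),6)[0]])
    h=cv2.cvtColor(im,cv2.COLOR_BGR2HSV)
    w=cv2.inRange(h,(0,0,150),(180,35,255))
    print("white",[(b[0],b[1]) for b in blobs(w,300)[0]])
E
```

```text
scene orange [(array([413.4, 173.4]), [410, 172, 8, 4, 29]), (array([191. , 205.4]), [187, 203, 9, 6, 42]), (array([455.9, 281. ]), [450, 265, 12, 27, 74]), (array([189.9, 341.7]), [184, 325, 15, 29, 116])]
scene red [(array([520.7, 124.4]), [476, 96, 77, 53, 1355]), (array([463.7, 167.4]), [462, 167, 4, 2, 7]), (array([458. , 173.5]), [457, 173, 3, 2, 6]), (array([387.8, 177.7]), [386, 176, 5, 4, 10]), (array([403.7, 177.6]), [402, 176, 4, 4, 12]), (array([221.2, 209.4]), [220, 208, 4, 4, 13]), (array([451.3, 261.2]), [450, 259, 3, 6, 14]), (array([176.9, 320.2]), [175, 317, 5, 8, 20])]
white [(array([119.7,  55.2]), [32, 0, 171, 129, 16321]), (array([243.7,  12. ]), [233, 1, 21, 30, 439]), (array([338.5,  19.1]), [291, 0, 82, 46, 2688]), (array([388.2,  24.9]), [376, 0, 25, 58, 1075]), (array([212.6,  23.4]), [202, 2, 25, 51, 863]), (array([383.2,  83.7]), [374, 65, 21, 34, 412]), (array([310.7,  90.8]), [287, 70, 46, 36, 922]), (array([217.6,  94.1]), [210, 78, 21, 36, 300]), (array([607.8, 120.1]), [557, 101, 83, 50, 1837]), (array([260.5, 152.8]), [220, 133, 84, 33, 946]), (arra
[... 312 characters left out ...]
([340.1, 284.3]), [336, 281, 9, 8, 56])]
side red [(array([167.6,  70.5]), [155, 58, 33, 20, 65]), (array([215.1,  70.1]), [202, 59, 20, 19, 50]), (array([194.5,  77. ]), [189, 77, 12, 1, 12]), (array([287. , 152.5]), [285, 152, 5, 2, 10]), (array([248.1, 177.2]), [231, 170, 35, 16, 242]), (array([293.2, 282.6]), [290, 281, 7, 4, 20])]
white [(array([307.8,  36.5]), [252, 28, 112, 18, 1858]), (array([462.5,  91.5]), [439, 81, 54, 34, 804]), (array([309.3, 156.7]), [284, 139, 59, 35, 1053]), (array([513.8, 236.9]), [459, 150, 111, 170, 3317]), (array([ 87.9, 271. ]), [26, 218, 116, 81, 2300]), (array([326.3, 291.5]), [288, 260, 81, 67, 3123]), (array([575.5, 348.1]), [555, 322, 42, 63, 799])]
```

```bash
python3 - <<'E'
from h import *
cs,cd=cam("scene"),cam("side")
for nm,us,ud,rs,rd in(("green",(191,205.4),(340.1,284.3),(221.2,209.4),(293.2,282.6)),("blue",(413.4,173.4),(327.5,137.3),(403.7,177.6),(287,152.5))):
    X,e=tri(cs,us,cd,ud); print(nm,"top",X.round(4),np.round(e,4))
    M,e=tri(cs,rs,cd,rd); print("red",M.round(4),np.round(e,4))
    zd=X[2]-.067
    for c,n,seed in((cs,"scene",rs),(cd,"side",rd)):
        im=cv2.imread(f"pics/{n}0.png"); h=cv2.cvtColor(im,cv2.COLOR_BGR2HSV)
        w=cv2.inRange(h,(0,0,150),(180,35,255)); bl,l=blobs(w,300)
        ctr=proj(c,[[X[0],X[1],zd]])[0]
        b=min(bl,key=lambda b:np.hypot(*(b[0]-ctr)))
        ct=np.argwhere(l==b[2])[:,::-1]; hu=cv2.convexHull(ct.astype(np.int32))[:,0]
        P=plane(c,hu,zd)[:,:2].astype(np.float32)
        s=np.linalg.lstsq(np.c_[2*P,np.ones(len(P))],(P**2).sum(1),rcond=None)[0]
        print(n,"encl",np.round(cv2.minEnclosingCircle(P),4).tolist() if 0 else cv2.minEnclosingCircle(P),"lsq",s[:2].round(4),np.sqrt(s[2]+s[:2]@s[:2]).round(4), "redplane",plane(c,seed,zd)[0].round(4),"top at z",plane(c,us if n=="scene" else ud,X[2])[0].round(4))
E
```

```text
green top [ 0.5393 -0.2199  0.1774] [0. 0.]
red [ 0.4615 -0.165   0.1096] [0.0004 0.0004]
scene encl ((0.5251851081848145, -0.1826293170452118), 0.07173014432191849) lsq [ 0.525 -0.183] 0.0712 redplane [ 0.4631 -0.1654  0.1104] top at z [ 0.5393 -0.2199  0.1774]
side encl ((0.52374267578125, -0.18374162912368774), 0.07164043933153152) lsq [ 0.5236 -0.1839] 0.0711 redplane [ 0.4614 -0.1651  0.1104] top at z [ 0.5393 -0.22    0.1774]
blue top [0.5388 0.193  0.1782] [0. 0.]
red [0.4425 0.2264 0.1103] [0.0003 0.0003]
scene encl ((0.5085746645927429, 0.21619023382663727), 0.07199661433696747) lsq [0.5085 0.2157] 0.0711 redplane [0.4445 0.2251 0.1112] top at z [0.5389 0.1929 0.1782]
side encl ((0.5065087080001831, 0.2145807147026062), 0.07119955122470856) lsq [0.5065 0.2146] 0.0705 redplane [0.4425 0.2256 0.1112] top at z [0.5388 0.193  0.1782]
```

Request:
move_arm --commands '[{"claw":1,"travel":[-2.9,-2.8,0],"turn":0},{"claw":1,"travel":[-2.9,-2.8,0],"turn":0},{"claw":1,"travel":[-2.9,-2.8,0],"turn":0},{"claw":1,"travel":[-2.9,-2.8,0],"turn":0},{"claw":1,"travel":[-2.9,-2.8,0],"turn":0}]' --squeeze 40

```text
time: 0.57
ee_pos: [0.2871, 0.325, 0.4044]
tcp_rot: [-180.0, 0.0, 158.2]
wrist_force: [1.0, 0.6, 0.7]
opening: 0.0854
```

```bash
python3 -c "
from workcell import status
o=status.get_obs();print(o['q'].round(1),o['ee_pos'],o['tcp_rot'])"
```

```text
[ 48.5 -10.8  -5.1  95.7  -0.   70.3] [0.28714553 0.32504266 0.40440538] [-1.79985854e+02  1.89741078e-03  1.58222311e+02]
```

Request:
move_arm --commands '[{"claw":1,"travel":[-2.9,-2.8,0],"turn":0},{"claw":1,"travel":[-2.9,-2.8,0],"turn":0},{"claw":1,"travel":[-2.9,-2.8,0],"turn":0},{"claw":1,"travel":[-2.9,-2.8,0],"turn":0},{"claw":1,"travel":[-2.9,-2.8,0],"turn":0}]'

```text
time: 0.98
ee_pos: [0.3697, 0.141, 0.4047]
tcp_rot: [180.0, 0.0, 158.2]
wrist_force: [0.5, -0.2, -0.2]
opening: 0.0854
```

Request:
move_arm --commands '[{"claw":1,"travel":[-2.9,-2.8,0],"turn":0},{"claw":1,"travel":[-2.9,-2.8,0],"turn":0},{"claw":1,"travel":[-2.9,-2.8,0],"turn":0},{"claw":1,"travel":[-2.9,-2.8,0],"turn":0},{"claw":1,"travel":[-2.9,-2.8,0],"turn":0}]'

```text
time: 1.4
ee_pos: [0.4524, -0.0432, 0.4047]
tcp_rot: [180.0, 0.0, 158.2]
wrist_force: [0.5, 1.3, 0.2]
opening: 0.085
```

Request:
move_arm --commands '[{"claw":1,"travel":[-2.9,-2.8,0],"turn":0},{"claw":1,"travel":[-2.9,-2.8,0],"turn":0},{"claw":1,"travel":[-2.9,-2.8,0],"turn":0},{"claw":1,"travel":[-2.9,-2.8,0],"turn":0},{"claw":1,"travel":[0,0,0],"turn":0}]'

```text
time: 1.82
ee_pos: [0.5201, -0.1933, 0.4021]
tcp_rot: [-179.9, -0.1, 158.0]
wrist_force: [0.6, -0.3, 0.1]
opening: 0.0853
```

```bash
python3 - <<'E'
from h import *
o=status.get_obs();print(o['q'].round(1),o['ee_pos'],o['tcp_rot'])
c=cam("wrist"); im=viewer.camera("wrist"); cv2.imwrite("pics/wrist1.png",im)
for f in(orange,red): print([(b[0],b[1]) for b in blobs(f(im),20)[0]])
bl=blobs(orange(im),20)[0]
for b in bl: print(plane(c,b[0],.1774))
print("expected px",proj(c,[[.5393,-.2199,.1774],[.5243,-.1833,.127]]))
E
```

```text
[-20.4   5.7  10.5  95.   -0.1   1.7] [ 0.52006343 -0.19325877  0.40209222] [-1.79929139e+02 -1.17944690e-01  1.57952498e+02]
[]
[]
expected px [[298.27558876 252.98389377]
 [332.10965626 199.03385151]]
```

View pics/wrist1.png

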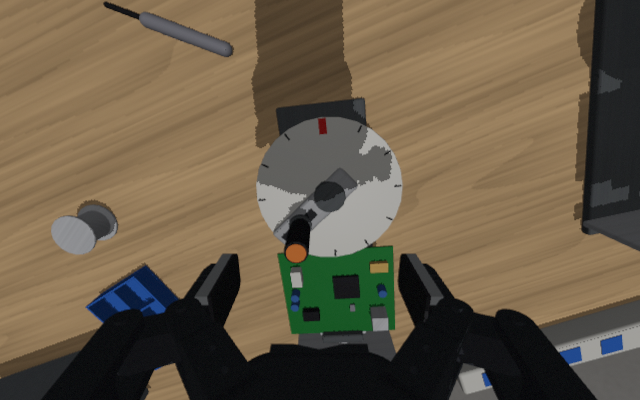

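Request:
move_arm --commands '[{"claw":1,"travel":[-2.75,-1.75,0],"turn":0},{"claw":1,"travel":[0,0,2.2],"turn":0},{"claw":1,"travel":[0,0,2.2],"turn":0},{"claw":1,"travel":[0,0,2.2],"turn":0},{"claw":1,"travel":[0,0,2.1],"turn":0}]'

```text
time: 2.28
ee_pos: [0.537, -0.2136, 0.3166]
tcp_rot: [180.0, -0.0, 158.2]
wrist_force: [0.0, 0.2, 0.1]
opening: 0.0857
```

Request:
move_arm --commands '[{"claw":1,"travel":[0,0,0],"turn":0},{"claw":1,"travel":[0,0,0],"turn":0}]'

```text
time: 2.45
ee_pos: [0.5368, -0.2137, 0.3174]
tcp_rot: [180.0, -0.1, 158.2]
wrist_force: [-0.4, -0.8, 0.4]
opening: 0.0855
```

```bash
python3 - <<'E'
from h import *
o=status.get_obs();print(o['q'].round(1),o['ee_pos'],o['tcp_rot'])
im=viewer.camera("wrist"); cv2.imwrite("pics/wrist2.png",im)
E
```

```text
[-21.7   8.    3.7  85.8   0.    0.1] [ 0.53679589 -0.21365756  0.31742548] [ 1.79992786e+02 -1.08644918e-01  1.58222177e+02]
```

View pics/wrist2.png

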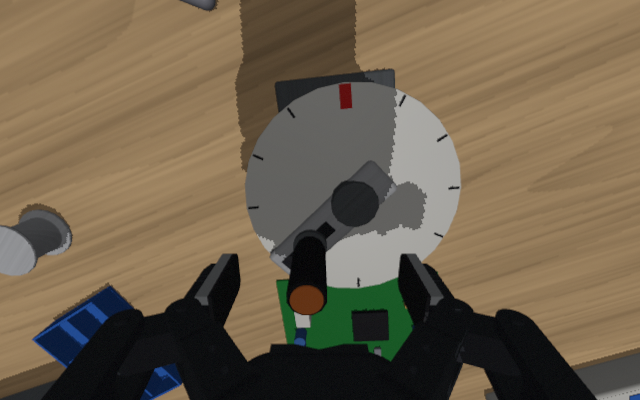

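Request:
move_arm --commands '[{"claw":1,"travel":[-0.45,-0.5,0.2],"turn":0},{"claw":-1,"travel":[0,0,0],"turn":0},{"claw":-1,"travel":[0,0,0],"turn":0},{"claw":-1,"travel":[0,0,0],"turn":0},{"claw":-1,"travel":[0,0,0],"turn":0}]' --squeeze 40

```text
time: 2.92
ee_pos: [0.5396, -0.2209, 0.3161]
tcp_rot: [180.0, 0.0, 158.2]
wrist_force: [-0.6, -0.8, -0.7]
opening: 0.0386
```

Request:
move_arm --commands '[{"claw":-1,"travel":[0,0,0],"turn":0},{"claw":-1,"travel":[0,0,0],"turn":0},{"claw":-1,"travel":[0,0,0],"turn":0},{"claw":-1,"travel":[0,0,0],"turn":0}]'

```text
time: 3.25
ee_pos: [0.5395, -0.2209, 0.3159]
tcp_rot: [-180.0, 0.0, 158.2]
wrist_force: [0.1, -0.4, 3.0]
opening: 0.0187
```

```bash
python3 - <<'E'
from h import *
o=status.get_obs();print(o['ee_pos'],o['tcp_rot'],o['wrist_force'],o['opening'])
cv2.imwrite("pics/wrist3.png",viewer.camera("wrist"))
# plan
A=np.array([.5243,-.1833]); yaw=np.radians(o['tcp_rot'][2]); xt=np.array([np.cos(yaw),np.sin(yaw)]); yt=np.array([np.sin(yaw),-np.cos(yaw)])
p=o['ee_pos'][:2]; th=np.degrees(np.arctan2(*(p-A)[::-1])); print("th",th,np.linalg.norm(p-A))
n=30; end=163.6-1080
for i,t in enumerate(np.linspace(th,end+0,n+1)[1:]):
    q=A+.040*np.array([np.cos(np.radians(t)),np.sin(np.radians(t))]); d=(q-p)*100; print(i,round(t,1),[round(d@xt,2),round(d@yt,2)],q.round(4)); p=q
E
```

```text
[ 0.53952471 -0.22086739  0.31594209] [-1.79991114e+02  1.60708882e-02  1.58178579e+02] [ 0.12501982 -0.37291143  3.01460716] 0.01870358493880844
th -67.9390563960418 0.04053518174456632
0 -96.2 [np.float64(1.73), np.float64(-0.93)] [ 0.52   -0.2231]
1 -124.5 [np.float64(1.95), np.float64(-0.05)] [ 0.5016 -0.2163]
2 -152.8 [np.float64(1.74), np.float64(0.88)] [ 0.4887 -0.2016]
3 -181.1 [np.float64(1.12), np.float64(1.6)] [ 0.4843 -0.1826]
4 -209.3 [np.float64(0.23), np.float64(1.94)] [ 0.4894 -0.1637]
5 -237.6 [np.float64(-0.72), np.float64(1.82)] [ 0.5029 -0.1495]
6 -265.9 [np.float64(-1.5), np.float64(1.26)] [ 0.5214 -0.1434]
7 -294.2 [np.float64(-1.91), np.float64(0.4)] [ 0.5407 -0.1468]
8 -322.5 [np.float64(-1.87), np.float64(-0.56)] [ 0.556  -0.1589]
9 -350.8 [np.float64(-1.39), np.float64(-1.38)] [ 0.5638 -0.1769]
10 -379.0 [np.float64(-0.57), np.float64(-1.87)] [ 0.5621 -0.1964]
11 -407.3 [np.float64(0.39), np.float64(-1.92)] [ 0.5514 -0.2127]
12 -435.6 [np.float64(1.25), np.float64(-1.51)] [ 0.5342 -0.222 ]
13 -463.9 [np.float64(1.81), np.float64(-0.73)] [ 0.5147 -0.2221]
14 
[... 344 characters left out ...]
(-1.65), np.float64(1.05)] [ 0.5268 -0.1434]
20 -661.9 [np.float64(-1.95), np.float64(0.14)] [ 0.5454 -0.1493]
21 -690.1 [np.float64(-1.78), np.float64(-0.8)] [ 0.559  -0.1634]
22 -718.4 [np.float64(-1.19), np.float64(-1.55)] [ 0.5643 -0.1822]
23 -746.7 [np.float64(-0.31), np.float64(-1.93)] [ 0.56   -0.2013]
24 -775.0 [np.float64(0.64), np.float64(-1.85)] [ 0.5472 -0.2161]
25 -803.3 [np.float64(1.44), np.float64(-1.33)] [ 0.529 -0.223]
26 -831.6 [np.float64(1.89), np.float64(-0.49)] [ 0.5096 -0.2205]
27 -859.8 [np.float64(1.9), np.float64(0.47)] [ 0.4937 -0.2091]
28 -888.1 [np.float64(1.45), np.float64(1.31)] [ 0.4852 -0.1915]
29 -916.4 [np.float64(0.65), np.float64(1.84)] [ 0.4859 -0.172 ]
```

View pics/wrist3.png

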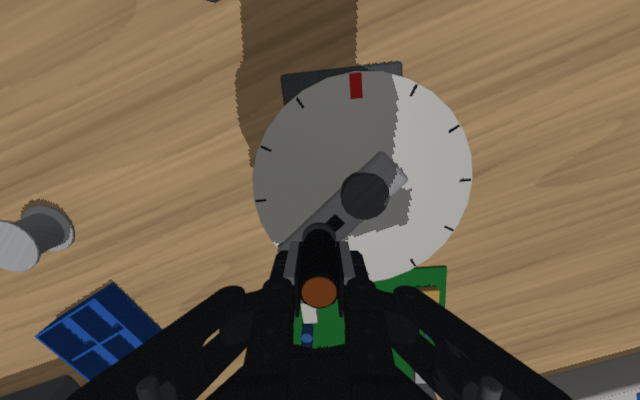

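The grip is held, centred between the pads, with its spot at (318,292). Now leading it clockwise.

Request:
move_arm --commands '[{"claw":-1,"travel":[1.73,-0.93,0],"turn":0},{"claw":-1,"travel":[1.95,-0.05,0],"turn":0},{"claw":-1,"travel":[1.74,0.88,0],"turn":0},{"claw":-1,"travel":[0,0,0],"turn":0}]'

```text
time: 3.63
ee_pos: [0.4871, -0.2003, 0.316]
tcp_rot: [180.0, -0.1, 158.2]
wrist_force: [-1.1, -0.1, 1.2]
opening: 0.0188
```

```bash
python3 - <<'E'
from h import *
o=status.get_obs();print(o['ee_pos'],o['tcp_rot'],o['wrist_force'],o['opening'])
cv2.imwrite("pics/wrist4.png",viewer.camera("wrist"))
E
```

```text
[ 0.48714666 -0.20031554  0.31597411] [ 1.79953610e+02 -5.66483832e-02  1.58185509e+02] [-1.13406884 -0.11801528  1.21301837] 0.018775579493675316
```

View pics/wrist4.png

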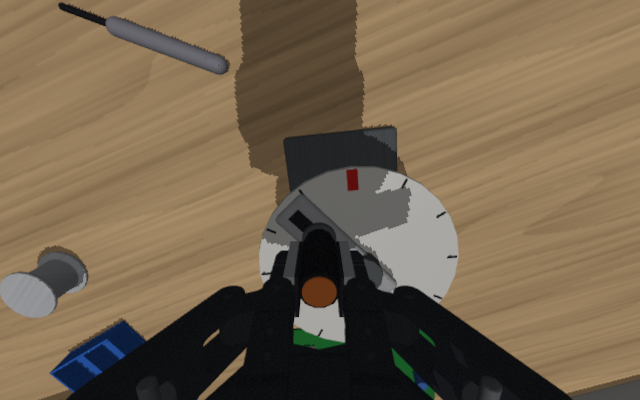

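The crank follows at about 1 N of force: its arm now points up-left in the view, with the red mark at (352,180). Continuing.

Request:
move_arm --commands '[{"claw":-1,"travel":[1.12,1.6,0],"turn":0},{"claw":-1,"travel":[0.23,1.94,0],"turn":0},{"claw":-1,"travel":[-0.72,1.82,0],"turn":0},{"claw":-1,"travel":[-1.5,1.26,0],"turn":0},{"claw":-1,"travel":[-1.91,0.4,0],"turn":0}]'

```text
time: 4.1
ee_pos: [0.5415, -0.1455, 0.3159]
tcp_rot: [180.0, -0.0, 158.3]
wrist_force: [-2.3, 0.9, 4.3]
opening: 0.0187
```

Request:
move_arm --commands '[{"claw":-1,"travel":[-1.87,-0.56,0],"turn":0},{"claw":-1,"travel":[-1.39,-1.38,0],"turn":0},{"claw":-1,"travel":[-0.57,-1.87,0],"turn":0},{"claw":-1,"travel":[0.39,-1.92,0],"turn":0},{"claw":-1,"travel":[1.25,-1.51,0],"turn":0}]'

```text
time: 4.52
ee_pos: [0.5358, -0.2236, 0.3159]
tcp_rot: [180.0, 0.1, 158.2]
wrist_force: [1.9, 1.0, 4.6]
opening: 0.0193
```

```bash
python3 - <<'E'
from h import *
o=status.get_obs();print(o['time'],o['ee_pos'],o['tcp_rot'],o['wrist_force'],o['opening'])
cv2.imwrite("pics/wrist5.png",viewer.camera("wrist"))
E
```

```text
4.5167 [ 0.53575817 -0.22363818  0.31586458] [1.79962995e+02 1.44122584e-01 1.58206803e+02] [1.85278288 0.95904697 4.58474129] 0.019261806522076187
```

View pics/wrist5.png

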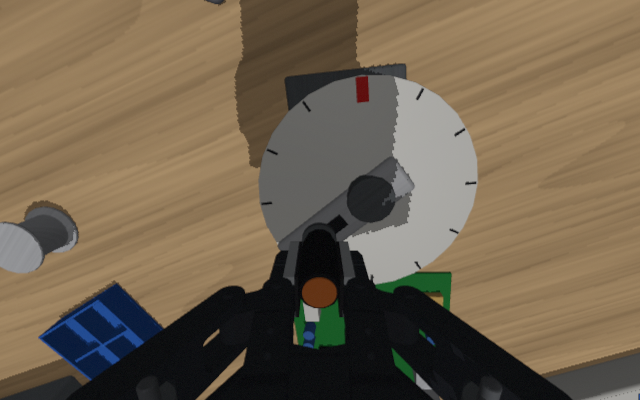

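One full turn is done, the crank has passed the red mark once, and the grip is still centred at (318,292).

Request:
move_arm --commands '[{"claw":-1,"travel":[1.81,-0.65,0],"turn":0},{"claw":-1,"travel":[1.94,0.25,0],"turn":0},{"claw":-1,"travel":[1.61,1.11,0],"turn":0},{"claw":-1,"travel":[0.89,1.74,0],"turn":0},{"claw":-1,"travel":[-0.04,1.95,0],"turn":0}]'

```text
time: 4.98
ee_pos: [0.492, -0.1583, 0.316]
tcp_rot: [-179.9, 0.0, 158.1]
wrist_force: [-0.6, -2.1, 1.2]
opening: 0.0187
```

Request:
move_arm --commands '[{"claw":-1,"travel":[-0.96,1.7,0],"turn":0},{"claw":-1,"travel":[-1.65,1.05,0],"turn":0},{"claw":-1,"travel":[-1.95,0.14,0],"turn":0},{"claw":-1,"travel":[-1.78,-0.8,0],"turn":0},{"claw":-1,"travel":[-1.19,-1.55,0],"turn":0}]'

```text
time: 5.4
ee_pos: [0.5669, -0.1806, 0.3159]
tcp_rot: [179.9, 0.1, 158.3]
wrist_force: [0.2, 2.6, 5.5]
opening: 0.0187
```

Request:
move_arm --commands '[{"claw":-1,"travel":[-0.31,-1.93,0],"turn":0},{"claw":-1,"travel":[0.64,-1.85,0],"turn":0},{"claw":-1,"travel":[1.44,-1.33,0],"turn":0},{"claw":-1,"travel":[0,0,0],"turn":0}]'

```text
time: 5.73
ee_pos: [0.5281, -0.2237, 0.3159]
tcp_rot: [-180.0, -0.0, 158.1]
wrist_force: [-1.3, -1.0, 3.4]
opening: 0.0192
```

```bash
python3 - <<'E'
from h import *
o=status.get_obs();print(o['time'],o['ee_pos'],o['tcp_rot'],o['wrist_force'],o['opening'])
cv2.imwrite("pics/wrist6.png",viewer.camera("wrist"))
E
```

```text
5.7333 [ 0.52810194 -0.22366596  0.31590023] [-1.79954797e+02 -2.81558831e-02  1.58076421e+02] [-1.32116201 -0.98545176  3.36950845] 0.019213035412350647
```

View pics/wrist6.png

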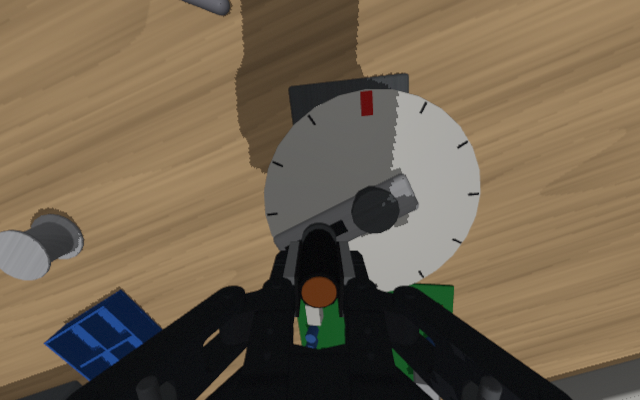

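Request:
move_arm --commands '[{"claw":-1,"travel":[1.89,-0.49,0],"turn":0},{"claw":-1,"travel":[1.9,0.47,0],"turn":0},{"claw":-1,"travel":[1.45,1.31,0],"turn":0},{"claw":-1,"travel":[0.65,1.84,0],"turn":0},{"claw":-1,"travel":[0,0,0],"turn":0}]'

```text
time: 6.2
ee_pos: [0.4868, -0.1689, 0.3159]
tcp_rot: [179.9, 0.0, 158.3]
wrist_force: [-0.0, 1.7, 1.5]
opening: 0.019
```

```bash
python3 - <<'E'
from h import *
o=status.get_obs();print(o['time'],o['ee_pos'],o['tcp_rot'],o['wrist_force'],o['opening'])
d=o['ee_pos'][:2]-[.5243,-.1833];print(np.degrees(np.arctan2(d[1],d[0])))
cv2.imwrite("pics/wrist7.png",viewer.camera("wrist"))
cv2.imwrite("pics/scene7.png",viewer.camera("scene"))
E
```

```text
6.2 [ 0.48677935 -0.16893581  0.31592587] [1.79925987e+02 3.03103606e-02 1.58274491e+02] [-0.03578542  1.71156178  1.4910063 ] 0.018968136354544862
159.05144433472128
```

View pics/wrist7.png

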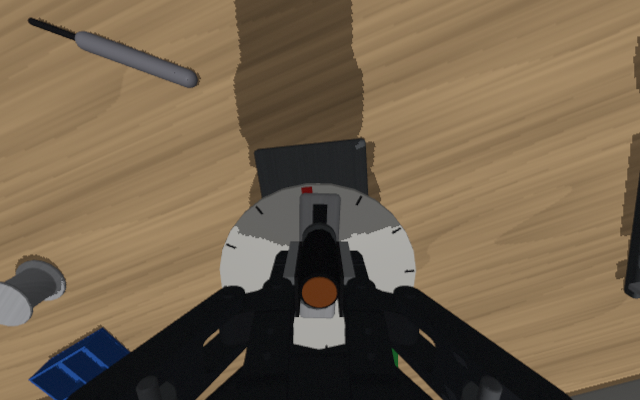

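View pics/scene7.png

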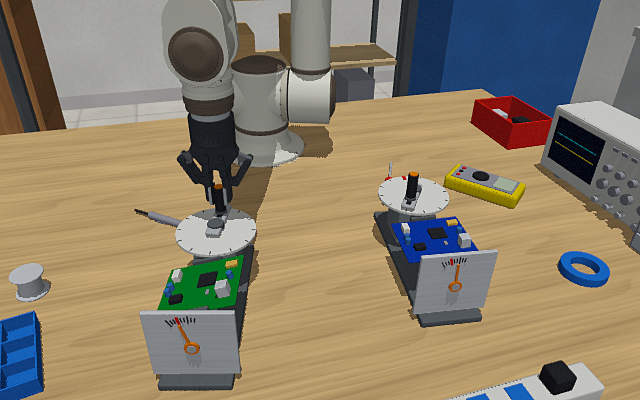

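The crank arm covers the red mark at (307,190), and the pointer on the green scale reaches its red line at (177,320). Releasing now.

Request:
move_arm --commands '[{"claw":1,"travel":[0,0,0],"turn":0},{"claw":1,"travel":[0,0,0],"turn":0},{"claw":1,"travel":[0,0,0],"turn":0},{"claw":1,"travel":[0,0,0],"turn":0},{"claw":1,"travel":[0,0,0],"turn":0}]'

```text
time: 6.72
ee_pos: [0.4864, -0.1715, 0.3155]
tcp_rot: [-180.0, -0.0, 158.2]
wrist_force: [-0.1, 0.8, 0.2]
opening: 0.0778
```

Request:
move_arm --commands '[{"claw":1,"travel":[0,0,0],"turn":0},{"claw":1,"travel":[0,0,0],"turn":0},{"claw":1,"travel":[0,0,-1.5],"turn":0},{"claw":1,"travel":[0,0,-2.5],"turn":0},{"claw":1,"travel":[0,0,-3],"turn":0}]'

```text
time: 7.13
ee_pos: [0.486, -0.171, 0.3851]
tcp_rot: [-180.0, -0.2, 158.2]
wrist_force: [0.7, -0.2, 0.2]
opening: 0.0854
```

Request:
move_arm --commands '[{"claw":1,"travel":[0,0,-3],"turn":0},{"claw":1,"travel":[0,0,-1],"turn":0},{"claw":1,"travel":[0,0,0],"turn":0},{"claw":1,"travel":[0,0,0],"turn":0}]'

```text
time: 7.47
ee_pos: [0.4865, -0.1712, 0.4253]
tcp_rot: [180.0, 0.0, 158.2]
wrist_force: [0.1, -0.4, -0.0]
opening: 0.0854
```

```bash
python3 - <<'E'
from h import *
o=status.get_obs();print(o['time'],o['ee_pos'],o['wrist_force'],o['opening'],abs(o['qd']).max())
ims={n:viewer.camera(n) for n in("scene","side","wrist")}
for n in ims:
    cv2.imwrite(f"pics/{n}8.png",ims[n]); print(n,[(b[0],b[1]) for b in blobs(orange(ims[n]),10)[0]])
s=ims["scene"][280:390,120:260]; z=cv2.resize(s,None,fx=4,fy=4,interpolation=cv2.INTER_CUBIC); cv2.imwrite("pics/zoom8.png",z)
E
```

```text
7.4667 [ 0.48649301 -0.17119421  0.42525698] [ 0.05014493 -0.35049479 -0.0459106 ] 0.08539383524722523 2.2479106048434128
scene [(array([413.4, 173.4]), [410, 172, 8, 4, 29]), (array([455.6, 281.3]), [450, 267, 12, 25, 74]), (array([188.3, 341.7]), [178, 325, 21, 29, 123])]
side []
wrist []
```

View pics/zoom8.png

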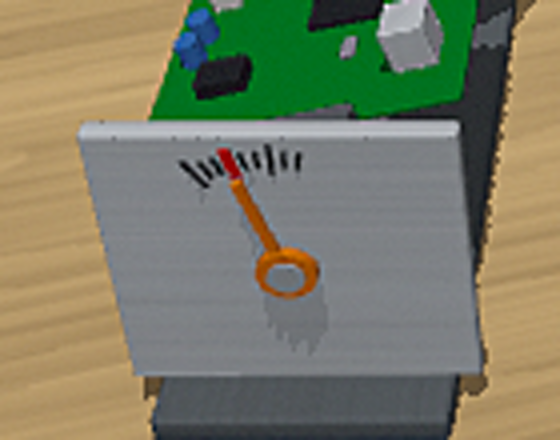

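View pics/side8.png

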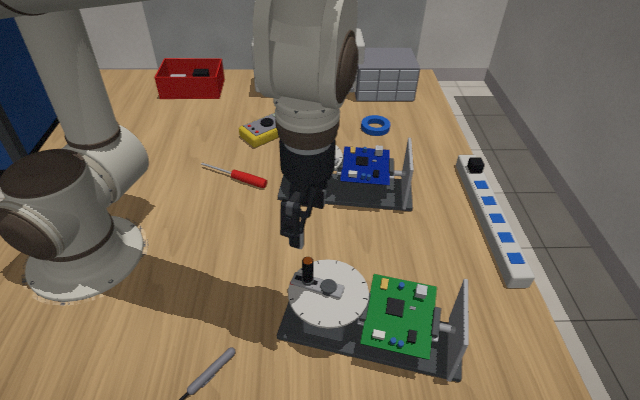

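```bash
python3 -c "
from workcell import bot,status
print(bot.job_done()); print(status.get_obs()['time'])"
```

```text
the job is handed in; nothing more can be done
None
the job is handed in; nothing more can be done
```

I gripped the green stand's crank and led it about 2.37 turns clockwise, to the red mark's third arrival. I then let go, lifted the gripper clear, and handed the job in at about 7.6 s of the 58 s allowed.

- **Green board:** the scale pointer sits on the red 15-degree line. Just before release, the measured pose put the crank at 159°, with the red mark at about 164°. That is about 5° past the mark, or under 0.1° of board tilt, well inside the ±1 degree.
- **Blue stand:** its crank grip spot is at the same pixel in the scene camera as at the start, (413.4, 173.4). I could not check it in the side view because the arm hid it.
- **Robot:** the gripper is open with about 70 mm between the fingertips and the grip. The wrist force reads near zero, at most 0.35 N. While turning the crank, the readings at the end of each move never passed about 6 N.
- **Failed check:** the last colour search did not find the green grip's own spot in any view, because it was in the gripper's shadow or hidden. I judged the final crank position from the pictures and the scale pointer instead.

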